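# Sweep salvaged bearings through the gate of a sorting tray

### The job

Salvaged hardware lies on the sorting tray: with the fingertips, sweep the three ball bearings one at a time through the gate between the guide rails, so that each drops down the slot into the collecting box; never have two in the gate together. Only push them along the deck, never pick up or lift anything, and leave the nuts, the hinge and everything else lying where it is.

Things in the scene. Friction and masses are not known exactly. Their poses are not given: they have to be found in the camera images.
- tray: fixed bench-top sorting tray: wooden box 356 x 296 mm, flat plywood deck 70 mm above the table, inside a rim 8 mm thick that stands 12 mm above the deck. Origin on the table under it, z up, x towards the slot end. Deck x -190 to 150, y -140 to 140 mm. Its aluminium rails are 8 mm thick, 14 mm high
- gate (a point): middle of the gate's mouth at deck height, at x = 25, y = 0 mm of the tray, axes as the tray's. The gate is a straight throat along x, 46 mm wide (rail faces y = +-23 mm) and 40 mm long (x = 25 to 65 mm of the tray), floored by the deck, ending at the slot. From the mouth two rails spread back as a funnel, 50 degrees either side of the x axis, to about (-71, +-138) mm of the tray
- slot (a point): middle of the slot at deck height, at x = 89, y = 0 mm of the tray. The slot is a hole right through the 10 mm deck, 48 mm along x (65 to 113) and 46 mm along y; the throat's rails go on beside it and a 14 mm stop closes its far edge
- box (a point): middle of the collecting box's floor, 8 mm above the table, under the slot; the box is closed all round, inside 98 mm along x (43 to 141 of the tray) by 100 mm along y
- bearing_a: sealed ball bearing, a flat steel ring 30 mm in diameter and 9 mm thick with a black seal and a 10 mm bore, about 32 g (varies), lying flat on the tray's deck among the nuts; origin at the centre of its underside, z up
- bearing_b: sealed ball bearing, a flat steel ring 30 mm in diameter and 9 mm thick with a black seal and a 10 mm bore, about 32 g (varies), lying flat on the tray's deck among the nuts; origin at the centre of its underside, z up
- bearing_c: sealed ball bearing, a flat steel ring 30 mm in diameter and 9 mm thick with a black seal and a 10 mm bore, about 32 g (varies), lying flat on the tray's deck among the nuts; origin at the centre of its underside, z up
- nut_a: hexagon nut, dark steel, 30 mm over the flats, 34.6 mm over the corners, 16 mm high, 64 g, lying flat on the deck; origin at the centre of its underside; to be left where it lies
- nut_b: hexagon nut, dark steel, 30 mm over the flats, 34.6 mm over the corners, 16 mm high, 64 g, lying flat on the deck; origin at the centre of its underside; to be left where it lies (this one in a rear corner of the tray)
- hinge: brass butt hinge folded shut, 50 x 30 mm, 8 mm thick, 50 g, lying in a rear corner of the tray's deck; origin at its underside; to be left where it lies
- bottle: brown glass swing-top bottle, 76 mm in diameter, 268 mm tall, standing on the table to the robot's right of the tray; origin at its foot
- piggy_bank: pink china piggy bank, about 165 x 115 x 138 mm, on the table far right; origin under its middle
- blue_dish: blue china dish, 140 mm in diameter, 45 mm high, on the table at the right; origin at its foot
- jar: glass jar with a metal lid, 64 mm in diameter, 85 mm high, on the table to the left of the tray; origin at its foot
- screwdriver: black-handled screwdriver 200 mm long lying on the table at the left, near the robot; origin under it

How it is judged (in metres and radians):
On the way, in this order (a step that is already met when the one before it is completed fails the run):
1. a first bearing has dropped into the collecting box (((z of bearing_a in the frame of tray between 0 and 0.05 m and x of bearing_a in the frame of tray between 0.038 and 0.146 m and y of bearing_a in the frame of tray between -0.054 and 0.054 m) or (z of bearing_b in the frame of tray between 0 and 0.05 m and x of bearing_b in the frame of tray between 0.038 and 0.146 m and y of bearing_b in the frame of tray between -0.054 and 0.054 m) or (z of bearing_c in the frame of tray between 0 and 0.05 m and x of bearing_c in the frame of tray between 0.038 and 0.146 m and y of bearing_c in the frame of tray between -0.054 and 0.054 m))), for 0.2 s.
2. a second bearing, swept after the first, is in the collecting box too ((((z of bearing_b in the frame of tray between 0 and 0.05 m and x of bearing_b in the frame of tray between 0.038 and 0.146 m and y of bearing_b in the frame of tray between -0.054 and 0.054 m) and (z of bearing_a in the frame of tray between 0 and 0.05 m and x of bearing_a in the frame of tray between 0.038 and 0.146 m and y of bearing_a in the frame of tray between -0.054 and 0.054 m)) or ((z of bearing_c in the frame of tray between 0 and 0.05 m and x of bearing_c in the frame of tray between 0.038 and 0.146 m and y of bearing_c in the frame of tray between -0.054 and 0.054 m) and (z of bearing_a in the frame of tray between 0 and 0.05 m and x of bearing_a in the frame of tray between 0.038 and 0.146 m and y of bearing_a in the frame of tray between -0.054 and 0.054 m)) or ((z of bearing_c in the frame of tray between 0 and 0.05 m and x of bearing_c in the frame of tray between 0.038 and 0.146 m and y of bearing_c in the frame of tray between -0.054 and 0.054 m) and (z of bearing_b in the frame of tray between 0 and 0.05 m and x of bearing_b in the frame of tray between 0.038 and 0.146 m and y of bearing_b in the frame of tray between -0.054 and 0.054 m)))), for 0.2 s.
At the end, for the whole second after the job is handed in: all three bearings lie at rest in the collecting box under the slot (undersides more than 20 mm below the deck), and the nuts, the hinge and the things on the table are within 25 mm of where they started (z of bearing_a in the frame of tray between 0 and 0.05 m and x of bearing_a in the frame of tray between 0.038 and 0.146 m and y of bearing_a in the frame of tray between -0.054 and 0.054 m and z of bearing_b in the frame of tray between 0 and 0.05 m and x of bearing_b in the frame of tray between 0.038 and 0.146 m and y of bearing_b in the frame of tray between -0.054 and 0.054 m and z of bearing_c in the frame of tray between 0 and 0.05 m and x of bearing_c in the frame of tray between 0.038 and 0.146 m and y of bearing_c in the frame of tray between -0.054 and 0.054 m and linear speed of each of bearing_a, bearing_b, bearing_c below 0.03 m/s and distance of each of nut_a, nut_b, hinge, bottle, piggy_bank, blue_dish, jar, screwdriver from where it was at the start of the episode below 0.025 m); the robot touches nothing.
It fails at once if two bearings are in the gate (both centres between the 40 mm long straight rails, at deck height) at once ((x of bearing_b in the frame of gate between 0 and 0.04 m and y of bearing_b in the frame of gate between -0.025 and 0.025 m and z of each of bearing_b, bearing_a in the frame of gate above -0.01 m and x of bearing_a in the frame of gate between 0 and 0.04 m and y of bearing_a in the frame of gate between -0.025 and 0.025 m) or (x of bearing_c in the frame of gate between 0 and 0.04 m and y of bearing_c in the frame of gate between -0.025 and 0.025 m and z of each of bearing_c, bearing_a in the frame of gate above -0.01 m and x of bearing_a in the frame of gate between 0 and 0.04 m and y of bearing_a in the frame of gate between -0.025 and 0.025 m) or (x of bearing_c in the frame of gate between 0 and 0.04 m and y of bearing_c in the frame of gate between -0.025 and 0.025 m and z of each of bearing_c, bearing_b in the frame of gate above -0.01 m and x of bearing_b in the frame of gate between 0 and 0.04 m and y of bearing_b in the frame of gate between -0.025 and 0.025 m)).
It fails at once if a bearing, a nut or the hinge is lifted more than 10 mm off the deck (z of any of bearing_a, bearing_b, bearing_c, nut_a, nut_b, hinge in the frame of tray above 0.08 m).
It fails at once if a nut, the hinge or another bystander is shifted by more than 25 mm (distance of any of nut_a, nut_b, hinge, bottle, piggy_bank, blue_dish, jar, screwdriver from where it was at the start of the episode above 0.025 m).
It also fails if it takes over 72 s, if anything falls off the work surface, if the arm or the gripper's body presses on something with over 40 N, if the wrist force passes 120 N, or if a joint passes its speed limit or range.

### The arm

A 6-joint arm with a two-finger parallel gripper is mounted at the origin on the work surface. World frame = base frame: x ahead of the robot, y to its left, z up, the work surface at z = 0. Lengths are in mm, angles in rad, forces in N, time in s.
With the tool pointing down it reaches from about 350 to 775 mm from the base axis. Payload 7.3 kg.
Tool frame: the origin (TCP) lies on the centre line of the jaws, within the pads' length; the fingertips stand 11 mm ahead of it and the grasp point (between the pads) lies 8 mm behind it; z points along the fingers, y is the line along which they close (so a half turn about z gives the same grasp; the last joint's range is limited). The gripper opens to 92 mm and grips with 3 to 60 N. Pads are 19 mm wide; open, the fingers measure 130 mm over their backs; the gripper's body (75 mm by 190 mm) begins 47 mm behind the grasp point.
Start: joints at [1.052, 0.342, 1.524, -0, 1.275, -0.146], TCP at [191.204, 488.963, 237.741] pointing down, gripper open.
Joint ranges: [-2.53, 2.53], [-0.77, 2.02], [0.04, 2.7], [-1, 4.14], [0.28, 2.66], [-3.11, 3.11]. Speed limits (rad/s): [2.57, 2.57, 3.14, 3.14, 3.14, 3.14].

### API

Orientations are given as [roll, pitch, yaw] about the fixed x, y, z axes, in that order (R = Rz(yaw) Ry(pitch) Rx(roll)).
In Python, from plant import bot gives the robot as it stands.
- The arm moves only by the tool step_arm, never from a script. Its argument "deltas" is a list of rows, each a list of 5 numbers: the opening, from 0 (shut) to 1 (fully open), then the shift along the tool's x, y, z each as a share of 0.5 m, from -1 to 1, then the turn about the tool's z as a share of pi/2 rad, from -1 to 1. In form: [[claw, x, y, z, turn], ...]. A call has 1 to 8 rows; each row shifts and turns the commanded pose from where the row before left it, along the tool's axes as they then stand; what a row does not reach is not made up. A row lasts 1/10 s, in which the tool goes at most 50 mm and 8.59 degrees, less where a joint would pass 70% of its speed; a pose out of reach is approached as far as the arm can. A call with a number of a shift or a turn outside -1 to 1 is refused whole. A call with a gripper value outside its range is refused whole. The fingers move at their own pace and stop on an object; the grip force is fixed at half the most. Time passes only in rows, so rows that do not move let the fingers close. It gives the time, the measured TCP pose, the force, the opening and the grip force at its end, in the units of the state.
- bot.get_obs(): the state, without advancing time (a new reading comes with each control period).
- bot.capture(name): name is "side" or "top"; returns (picture, depth): 400x640x3 uint8, red, green, blue; 400x640 float32, mm along the optical axis (not along the pixel's ray), 0 where there is no reading.
- bot.camera_params(name): a dict with "fov_y" (degrees; the focal length in pixels is half the picture's height over the tangent of half this angle, whatever the lens; pixels are square), "cx", "cy" (the principal point, pixels), "rvec" (rotation vector, rad) and "tvec" (3), from world to camera coordinates, as OpenCV has them. Camera axes: x right, y down, z forward; pixel columns grow to the right and rows downward; lengths in mm; the calibration is good to about 2 mm. A picture is of the moment at which its call begins. camera_params takes no time and is no camera call.
- bot.close_job(): hands the job in; it is judged then, once.
The state is a dict: "time": time; "joint_positions": joint angles; "dq": joint speeds; "tau": joint torques, N m; "tool_pos": TCP position; "tcp_rot": TCP orientation; "contact_force": force on the tool from outside, world axes, zero at the start; "moment": the same for the moment, N m; "grip_width": finger opening in mm; "finger_force": force on a finger pad.
Only numpy, scipy, OpenCV 4.12 (cv2) and the standard library are available. Lean on these libraries where they do the work, as an engineer would, in place of code of your own. Each camera call takes 0.05 s, during which the arm holds its last target. There are 200 camera calls.

## Working session

There is one attempt and no reset: what is moved stays moved. The work goes in short steps, Python scripts to look and compute and a tool call to move; the robot and the scene stay as the last step left them, time stands still between calls to the robot, and variables do not carry over. Pictures are saved under pics/ and viewed, at most 10 in all, crops included, and the job is handed in when it is done.

Besides the shell and the picture viewer there is one more tool, called by a JSON object that holds its "method" and its "body". step_arm: Moves the arm, as the interface text tells. Shift numbers are shares of 0.5 m and turn numbers shares of pi/2 rad, none past 1 either way. Its arguments: {"type":"object","properties":{"deltas":{"type":"array","items":{"type":"array","items":{"type":"number","minimum":-1,"maximum":1}}}},"required":["deltas"]}

```bash
mkdir -p pics
cat > h.py <<'E'
import numpy as np,cv2
from plant import bot
def cam(n):
    p=bot.camera_params(n);R=cv2.Rodrigues(np.array(p['rvec'],float))[0];t=np.array(p['tvec'],float).ravel()
    f=200/np.tan(np.radians(p['fov_y'])/2);return R,t,f,p['cx'],p['cy']
def ray(n,u,v,z):
    R,t,f,cx,cy=cam(n);d=R.T@np.array([(u-cx)/f,(v-cy)/f,1]);c=-R.T@t
    return c+d*(z-c[2])/d[2]
def cap(n,name):
    im,d=bot.capture(n);cv2.imwrite(f'pics/{name}.png',im[:,:,::-1]);np.save(f'/tmp/{name}.npy',d);return im,d
E
python3 - <<'E'
from h import *
o=bot.get_obs();print(o['time'],o['tool_pos'],o['tcp_rot'],o['grip_width'])
for n in('top','side'):
    cap(n,n+'0');p=bot.camera_params(n);print(n,p, -cam(n)[0].T@cam(n)[1])
E
```

```text
0.0 [191.00987623 488.59819908 237.0439598 ] [-3.14005629e+00 -2.39519500e-04  2.76876814e+00] 91.59373637030065
top {'fov_y': 44.84740727281642, 'cx': 318.44104868732813, 'cy': 195.60027617586894, 'rvec': array([ 2.18668835, -2.16526802,  0.12410923]), 'tvec': array([   7.60967873,  482.25640529, 1420.31626456])} [ 336.89870151   30.83064461 1461.32685437]
side {'fov_y': 55.70826028737787, 'cx': 311.51976129445933, 'cy': 198.35982838329005, 'rvec': array([ 0.42087691, -2.82892227,  0.98879442]), 'tvec': array([ 481.25686064,  130.84870582, 1022.95729958])} [285.6799335  651.34215385 888.43207996]
```

View pics/top0.png

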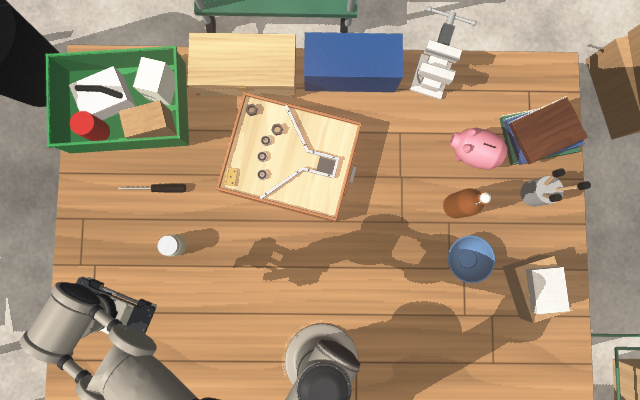

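View pics/side0.png

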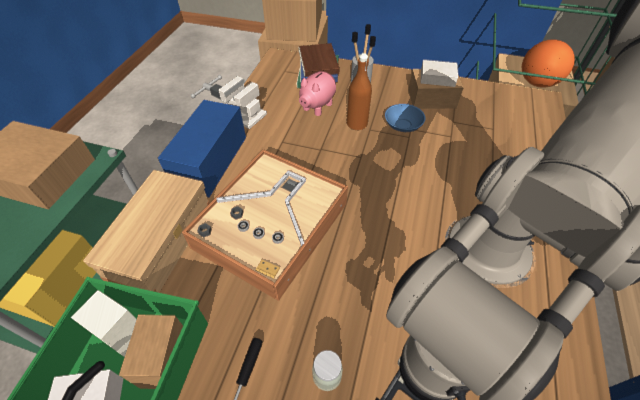

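The tray is right of centre-top (top view, about (290,157)). The bearings appear at (265,140), (262,156) and (262,174), the nuts at (252,110) and (277,130), and the hinge at (232,177). I'll enlarge the tray next.

Run:
```python
import cv2
a=cv2.imread('pics/top0.png')[85:225,210:370];cv2.imwrite('pics/c1.png',cv2.resize(a,None,fx=5,fy=4.2857*5/4.2857*1.0,interpolation=cv2.INTER_CUBIC)[:600])
b=cv2.imread('pics/side0.png')[145:305,175:360];cv2.imwrite('pics/c2.png',cv2.resize(b,None,fx=3.75,fy=3.75,interpolation=cv2.INTER_CUBIC))
```

```text
(no output)
```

View pics/c1.png

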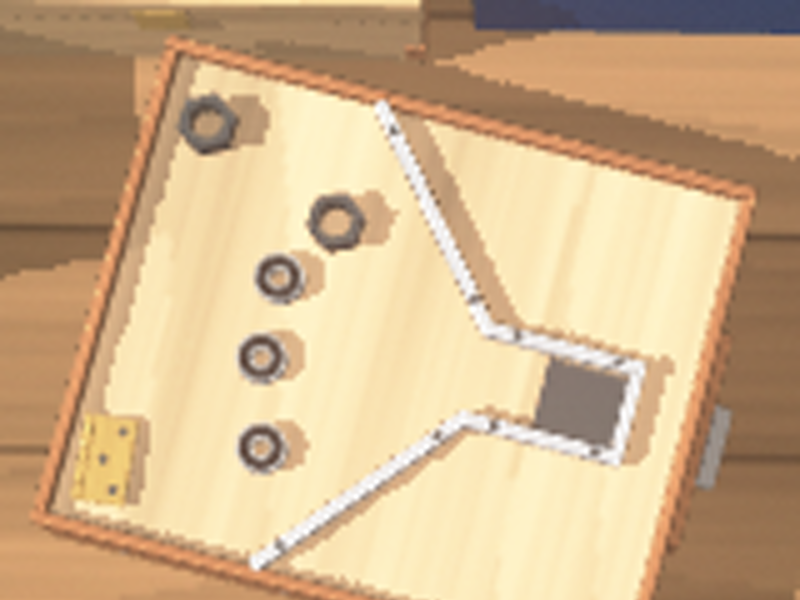

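View pics/c2.png

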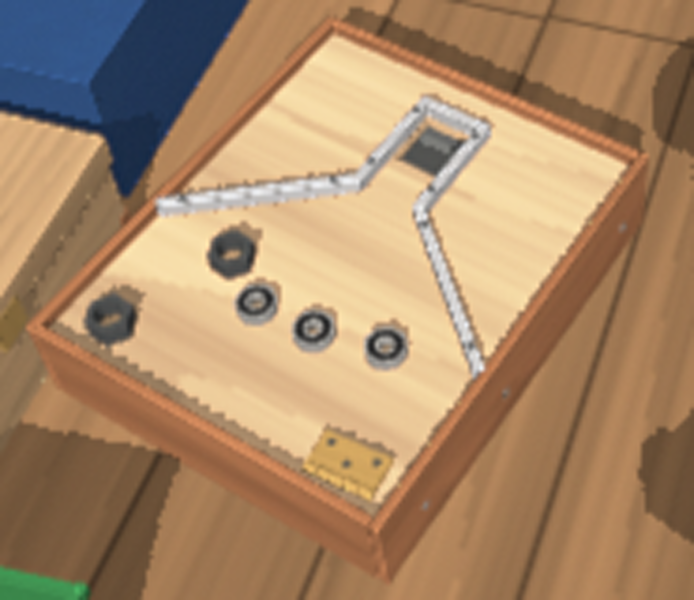

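Both crops agree. The three bearings lie in a row (c1 (279,278), (262,357), (262,447)), with a nut close beside the first (337,222). Next is the tray pose and positions in the tray frame.

Run:
```python
from h import *
def T(x,y,z): return ray('top',209.6+x/5,84.6+y/5,z)[:2]
def S(x,y,z): return ray('side',174.6+x/3.75,144.6+y/3.75,z)[:2]
def fit(A,W):
    A=np.array(A,float);W=np.array(W);a=A-A.mean(0);w=W-W.mean(0)
    th=np.arctan2((a[:,0]*w[:,1]-a[:,1]*w[:,0]).sum(),(a*w).sum());R=np.array([[np.cos(th),-np.sin(th)],[np.sin(th),np.cos(th)]])
    t=W.mean(0)-R@A.mean(0);print(th,t,'res',np.abs(A@R.T+t-W).max(1).round(1));return R,t
# rim outer corners, stop/rail corners
RT=fit([(-198,148),(158,148),(-198,-148)],[T(172,38,82),T(756,193,82),T(33,519,82)])
RS=fit([(-198,148),(158,148),(-198,-148),(158,-148)],[S(32,326,82),S(335,22,82),S(380,532,82),S(647,158,82)])
for n,F,c in(('top',T,[(279,278,79),(262,357,79),(262,447,79),(209,124,86),(337,222,86),(105,460,78),(482,330,84),(463,412,84)]),('side',S,[(256,300,79),(314,327,79),(386,344,79),(111,315,86),(233,250,86),(350,458,78),(358,180,84),(422,210,84)])):
    R,t=RT if n=='top' else RS
    for q in c: w=F(*q);print(n,w.round(1),'tray',(R.T@(w-t)).round(1))
```

```text
-1.8226648745960088 [585.8953301   78.88394309] res [1.4 2.9 2.2]
-1.8222397147618434 [584.75516805  85.50349211] res [3.8 5.8 3.6 5.4]
top [636.2 168.1] tray [-99.   26.5]
top [589.8 177. ] tray [-96.  -20.7]
top [537.3 175.9] tray [-81.9 -71.2]
top [725.  209.8] tray [-161.5  102.1]
top [668.  134.6] tray [-74.5  65.6]
top [528.9 265.9] tray [-167.  -101.8]
top [606.1  50.2] tray [22.8 26.7]
top [558.2  60.5] tray [ 24.7 -22.3]
side [636.9 171. ] tray [-95.7  29.2]
side [589.6 180.3] tray [-93.  -18.9]
side [537.4 179.1] tray [-78.9 -69.1]
side [724.3 215.1] tray [-160.2  102.9]
side [666.9 140.1] tray [-73.4  66. ]
side [529.5 266.4] tray [-161.5  -98.5]
side [605.9  53.4] tray [25.9 28.5]
side [551.2  66.6] tray [ 26.7 -27.8]
```

{"method": "step_arm", "body": {"deltas": [[0,0,0,0,-0.0835],[0,0,0,0,-0.0835],[0,-0.072,-0.037,0,0],[0,-0.072,-0.037,0,0],[0,-0.072,-0.037,0,0],[0,-0.072,-0.037,0,0],[0,-0.072,-0.037,0,0],[0,-0.072,-0.037,0,0]]}}

```text
time: 0.9
tool_pos: [394.7, 353.6, 237.4]
tcp_rot: [-3.141, -0.001, 3.031]
contact_force: [-0.3, -0.2, 0.4]
grip_width: 32.5
finger_force: 0.0
```

{"method": "step_arm", "body": {"deltas": [[0,-0.072,-0.037,0,0],[0,-0.072,-0.037,0,0],[0,-0.072,-0.037,0,0],[0,-0.072,-0.037,0,0],[0,-0.072,-0.037,0,0],[0,-0.069,-0.035,0,0],[0,0,0,0.08,0],[0,0,0,0.08,0]]}}

```text
time: 1.7
tool_pos: [596.1, 220.7, 156.9]
tcp_rot: [3.141, 0.002, 3.029]
contact_force: [-0.6, -0.4, -1.1]
grip_width: 0.2
finger_force: 0.0
```

```bash
cat >> h.py <<'E'
TH=-1.8224;O=np.array([585.3,81.5]);RR=np.array([[np.cos(TH),-np.sin(TH)],[np.sin(TH),np.cos(TH)]])
def tr(w): return RR.T@(np.array(w)[:2]-O)
def go(tx,ty,z=None,dirdeg=None):
    """tool-frame move to tray point; prints units"""
    o=bot.get_obs();p=o['tool_pos'];yaw=o['tcp_rot'][2];print('t',o['time'],'tray',tr(p).round(1),'z',p[2].round(1),'yaw',round(yaw,3),'F',np.round(o['contact_force'],1))
    turn=0
    if dirdeg is not None:
        y2=TH+np.radians(dirdeg)+np.pi/2+np.pi;turn=(y2-yaw+np.pi)%(2*np.pi)-np.pi;yaw+=turn
    d=RR@np.array([tx,ty])+O-p[:2]
    print('turn',round(-turn/(np.pi/2),4),'x',(d@[np.cos(yaw),np.sin(yaw)]/500).round(4),'y',(d@[np.sin(yaw),-np.cos(yaw)]/500).round(4),'z',None if z is None else round((p[2]-z)/500,4))
E
python3 - <<'E'
from h import *
go(-138,-26,85,8.1)
E
```

```text
t 1.7 tray [-137.6  -24.2] z 156.9 yaw 3.029 F [-0.6 -0.4 -1.1]
turn -0.0016 x 0.0035 y 0.0014 z 0.1439
```

{"method": "step_arm", "body": {"deltas": [[0,0.0035,0,0.05,0],[0,0,0,0.05,0],[0,0,0,0.035,0],[0,0,0,0.009,0],[0,0,0,0,0]]}}

```text
time: 2.2
tool_pos: [592.6, 222.0, 85.0]
tcp_rot: [-3.141, -0.002, 3.031]
contact_force: [-0.3, 0.2, 0.5]
grip_width: 0.3
finger_force: 0.0
```

Run:
```python
from h import *
go(-100,-20,85,8.1)
im,_=cap('side','s1');b=im[145:305,175:360,::-1];cv2.imwrite('pics/c3.png',cv2.resize(b,None,fx=3.75,fy=3.75,interpolation=cv2.INTER_CUBIC))
```

```text
t 2.2 tray [-137.9  -27.9] z 85.0 yaw 3.031 F [-0.3  0.2  0.5]
turn -0.0002 x -0.005 y -0.0772 z 0.0
```

View pics/c3.png

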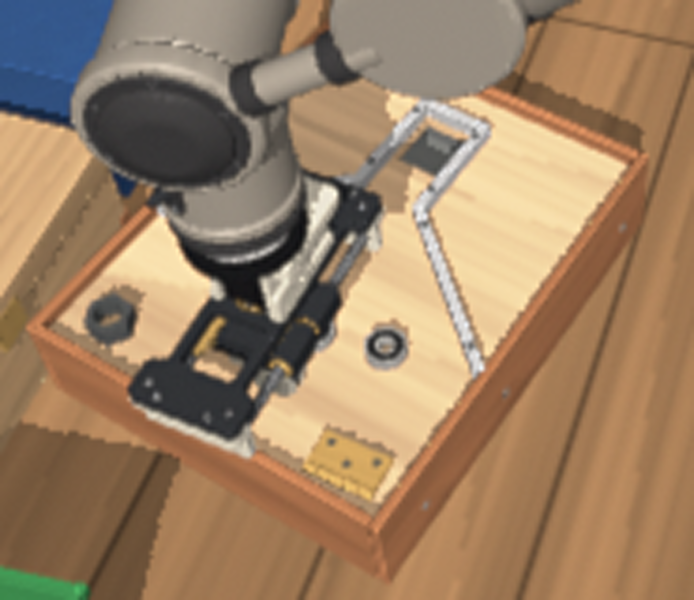

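The gripper body hides the fingertips. Bearing c at (386,345) is untouched, and b is just visible at about (328,335). I'll push b up to the mouth.

{"method": "step_arm", "body": {"deltas": [[0,-0.0035,-0.01,0,0],[0,0,-0.025,0,0],[0,0,-0.03,0,0],[0,0,-0.03,0,0],[0,0,-0.03,0,0],[0,0,-0.03,0,0],[0,0,-0.03,0,0],[0,0,-0.03,0,0]]}}

```text
time: 3.05
tool_pos: [583.0, 113.8, 86.1]
tcp_rot: [3.141, 0.001, 3.031]
contact_force: [0.2, 2.2, 3.7]
grip_width: 0.6
finger_force: 2.2
```

{"method": "step_arm", "body": {"deltas": [[0,0,-0.015,0,0],[0,0,-0.006,0,0],[0,0,0,0,0]]}}

```text
time: 3.35
tool_pos: [581.9, 104.1, 85.9]
tcp_rot: [-3.141, 0.0, 3.031]
contact_force: [0.1, 1.2, 3.5]
grip_width: 0.6
finger_force: 1.2
```

Run:
```python
from h import *
go(38,0,85,8.1)
im,_=cap('side','s2');im2,_=cap('top','t2')
b=im[145:305,175:360,::-1];b=cv2.resize(b,None,fx=2.1,fy=2.1,interpolation=cv2.INTER_CUBIC)
a=im2[85:225,210:370,::-1];a=cv2.resize(a,None,fx=2.4,fy=2.4,interpolation=cv2.INTER_CUBIC)
cv2.imwrite('pics/c4.png',np.hstack([a,b]) if a.shape[0]==b.shape[0] else np.hstack([a[:336],b[:336]]))
```

```text
t 3.35 tray [-21.1  -9. ] z 85.9 yaw 3.031 F [0.1 1.2 3.5]
turn -0.0004 x -0.0011 y -0.1195 z 0.0017
```

View pics/c4.png

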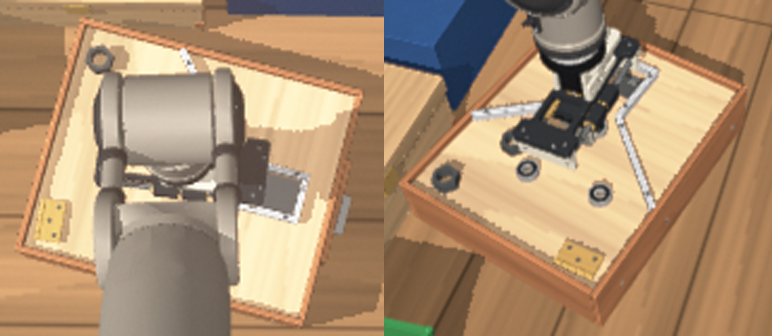

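{"method": "step_arm", "body": {"deltas": [[0,0,0.025,0,0],[0,0,0.01,0,0],[0,0,0,0.006,0],[0,0,0,0,0]]}}

```text
time: 3.85
tool_pos: [583.1, 122.4, 81.8]
tcp_rot: [-3.141, -0.002, 3.032]
contact_force: [-0.8, 0.2, -0.9]
grip_width: 0.4
finger_force: 0.0
```

{"method": "step_arm", "body": {"deltas": [[0,0,-0.01,0,0],[0,0,-0.02,0,0],[0,0,-0.02,0,0],[0,0,-0.02,0,0],[0,0,-0.02,0,0]]}}

```text
time: 4.35
tool_pos: [578.6, 75.9, 82.8]
tcp_rot: [3.142, 0.0, 3.03]
contact_force: [0.5, -0.0, -0.1]
grip_width: 0.2
finger_force: 0.1
```

Run:
```python
from h import *
go(40,0,82,8.1)
im,_=cap('side','s3');b=im[145:245,225:360,::-1];cv2.imwrite('pics/c5.png',cv2.resize(b,None,fx=5,fy=5,interpolation=cv2.INTER_CUBIC))
```

```text
t 4.35 tray [ 7.1 -5.1] z 82.8 yaw 3.03 F [ 0.5 -0.  -0.1]
turn -0.0006 x -0.0008 y -0.0666 z 0.0016
```

View pics/c5.png

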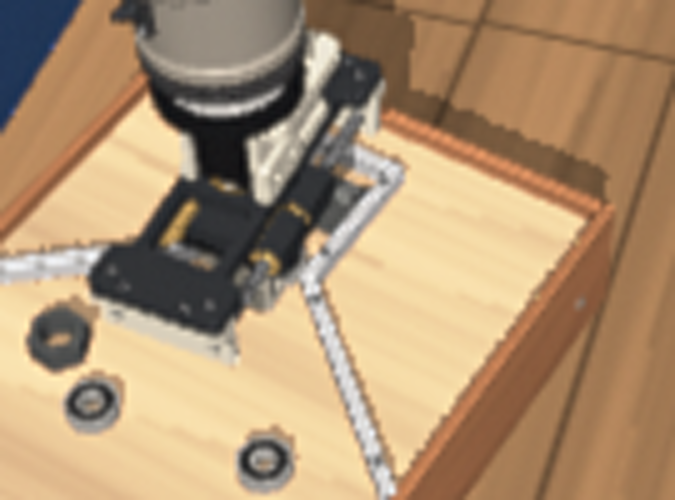

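Bearing b is still hidden behind the gripper. Bearings a (92,403) and c (265,460) and nut_a look unmoved. I'll carry on through the throat.

{"method": "step_arm", "body": {"deltas": [[0,0,-0.016,0,0],[0,0,-0.02,0,0],[0,0,-0.02,0,0],[0,0,-0.018,0,0],[0,0,-0.004,0,0],[0,0,0,0,0]]}}

```text
time: 5.0
tool_pos: [574.4, 38.0, 82.8]
tcp_rot: [3.141, 0.0, 3.03]
contact_force: [0.5, 0.1, -0.5]
grip_width: 0.3
finger_force: 0.0
```

{"method": "step_arm", "body": {"deltas": [[0,0,0.06,0,0],[0,0,0.09,-0.02,0],[0,0,0.09,-0.06,0],[0,0,0.09,-0.05,0],[0,0,0.01,0,0]]}}

```text
time: 5.5
tool_pos: [594.2, 208.4, 148.5]
tcp_rot: [3.138, 0.007, 3.036]
contact_force: [-0.2, -0.0, 0.4]
grip_width: 0.3
finger_force: 0.0
```

Run:
```python
from h import *
go(-141,36,82,-11)
im,_=cap('side','s4');im2,_=cap('top','t4')
b=im[145:305,175:360,::-1];b=cv2.resize(b,(462,400),interpolation=cv2.INTER_CUBIC)
a=im2[90:220,260:360,::-1];a=cv2.resize(a,(308,400),interpolation=cv2.INTER_CUBIC)
cv2.imwrite('pics/c6.png',np.hstack([a,b]))
```

```text
t 5.5 tray [-125.1  -23. ] z 148.5 yaw 3.036 F [-0.2 -0.   0.4]
turn 0.2152 x -0.1097 y 0.0537 z 0.1331
```

View pics/c6.png

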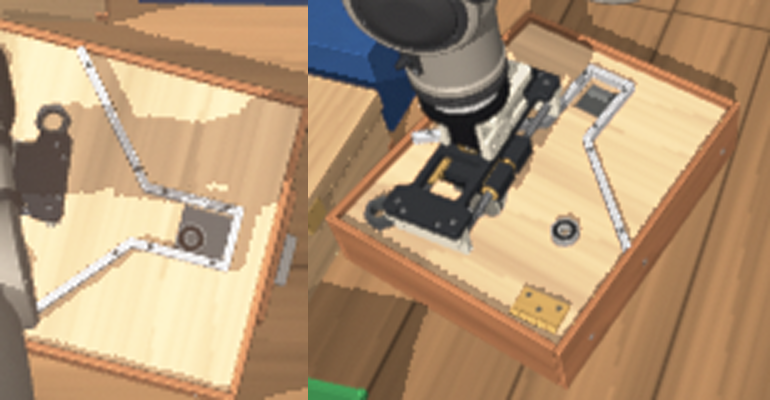

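Bearing b shows inside the slot at (190,237) in the top half of the picture, looking low and dark, and the throat is empty. I'll confirm with depth, and set up for bearing a.

Run:
```python
from h import *
d=np.load('/tmp/t4.npy');R,t,f,cx,cy=cam('top');u=260+190/3.08;v=90+237/3.08
D=np.median(d[int(v)-2:int(v)+3,int(u)-2:int(u)+3]);c=np.array([(u-cx)/f*D,(v-cy)/f*D,D]);w=R.T@(c-t);print(w,tr(w))
```

```text
[570.06525933   3.23687851  15.2123158 ] [79.59176412  4.72912185]
```

{"method": "step_arm", "body": {"deltas": [[0,0,0,0,0.072],[0,0,0,0,0.072],[0,0,0,0,0.071],[0,-0.036,0.018,0,0],[0,-0.037,0.018,0,0],[0,-0.036,0.017,0,0],[0,0,0,0.05,0],[0,0,0,0,0]]}}

```text
time: 6.4
tool_pos: [651.0, 200.6, 114.7]
tcp_rot: [-3.136, -0.007, 2.691]
contact_force: [-0.7, -0.4, -0.8]
grip_width: 0.7
finger_force: 0.0
```

Run:
```python
from h import *
go(-141,36.4,82,-11)
```

```text
t 6.4 tray [-131.7   33.9] z 114.7 yaw 2.691 F [-0.7 -0.4 -0.8]
turn -0.0042 x -0.0013 y 0.0191 z 0.0655
```

{"method": "step_arm", "body": {"deltas": [[0,-0.001,0.019,0,-0.004],[0,0,0,0.04,0],[0,0,0,0.02,0],[0,0,0,0.005,0],[0,0,0,0,0]]}}

```text
time: 6.9
tool_pos: [657.7, 211.4, 87.4]
tcp_rot: [-3.141, -0.0, 2.7]
contact_force: [0.4, -0.2, 0.5]
grip_width: 0.2
finger_force: 0.0
```

Run:
```python
from h import *
go(44,0,82,-11)
```

```text
t 6.9 tray [-143.9   37.7] z 87.4 yaw 2.7 F [ 0.4 -0.2  0.5]
turn 0.0011 x 0.0024 y -0.3832 z 0.0108
```

Line is good. Lower another 5 mm, then push bearing a all the way.

{"method": "step_arm", "body": {"deltas": [[0,0.001,0,0.0105,0],[0,0,-0.02,0,0],[0,0,-0.024,0,0],[0,0,-0.024,0,0],[0,0,-0.024,0,0],[0,0,-0.024,0,0],[0,0,-0.024,0,0],[0,0,-0.024,0,0]]}}

```text
time: 7.7
tool_pos: [621.9, 136.4, 82.2]
tcp_rot: [3.141, 0.0, 2.699]
contact_force: [0.1, -0.5, 0.3]
grip_width: 0.2
finger_force: 0.2
```

Run:
```python
from h import *
go(44,0,82,-11)
```

```text
t 7.7 tray [-62.3  21.7] z 82.2 yaw 2.699 F [ 0.1 -0.5  0.3]
turn 0.0009 x 0.0021 y -0.217 z 0.0003
```

{"method": "step_arm", "body": {"deltas": [[0,0.001,-0.024,0,0],[0,0,-0.024,0,0],[0,0,-0.024,0,0],[0,0,-0.024,0,0],[0,0,-0.024,0,0],[0,0,-0.024,0,0],[0,0,-0.024,0,0],[0,0,-0.024,0,0]]}}

```text
time: 8.5
tool_pos: [580.3, 50.0, 82.0]
tcp_rot: [3.141, 0.0, 2.7]
contact_force: [0.3, -0.1, 1.5]
grip_width: 0.6
finger_force: 0.4
```

{"method": "step_arm", "body": {"deltas": [[0,0,-0.018,0,0],[0,0,-0.004,0,0],[0,0,0,0,0]]}}

```text
time: 8.8
tool_pos: [576.0, 40.6, 82.0]
tcp_rot: [3.142, -0.0, 2.699]
contact_force: [0.4, -0.2, -0.4]
grip_width: 0.1
finger_force: 0.0
```

{"method": "step_arm", "body": {"deltas": [[0,0,0.06,0,0],[0,0,0.09,-0.04,0],[0,0,0.09,-0.08,0],[0,0,0.09,-0.08,0],[0,0,0.09,0,0],[0,0,0,0,0]]}}

```text
time: 9.4
tool_pos: [660.5, 222.8, 168.9]
tcp_rot: [3.138, 0.002, 2.705]
contact_force: [-1.3, -0.6, -0.2]
grip_width: 0.7
finger_force: 0.0
```

Run:
```python
from h import *
go(-115,-94,130,35)
im,_=cap('side','s5');im2,_=cap('top','t5')
b=im[145:305,175:360,::-1];b=cv2.resize(b,(462,400),interpolation=cv2.INTER_CUBIC)
a=im2[90:220,260:360,::-1];a=cv2.resize(a,(308,400),interpolation=cv2.INTER_CUBIC)
cv2.imwrite('pics/c7.png',np.hstack([a,b]))
```

```text
t 9.4 tray [-155.6   37.6] z 168.9 yaw 2.705 F [-1.3 -0.6 -0.2]
turn -0.5068 x 0.2622 y 0.0845 z 0.0778
```

View pics/c7.png

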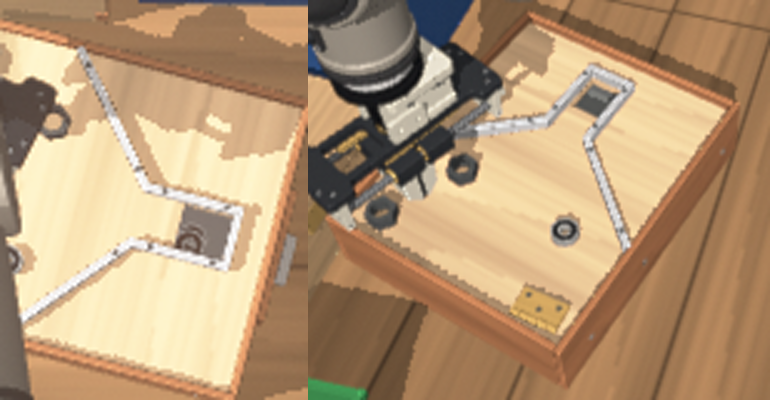

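Bearing a has dropped: both rings show in the slot at (190,240) in the top half, and the deck path is clear. Bearing c is unmoved at (565,230). Now I'll turn and position for c.

{"method": "step_arm", "body": {"deltas": [[0,0,0,0,-0.09],[0,0,0,0,-0.09],[0,0,0,0,-0.09],[0,0,0,0,-0.09],[0,0,0,0,-0.09],[0,0,0,0,-0.09],[0,0,0,0,0]]}}

```text
time: 10.2
tool_pos: [658.9, 215.6, 168.0]
tcp_rot: [3.142, -0.001, -2.735]
contact_force: [-0.1, -0.5, 0.2]
grip_width: 0.2
finger_force: 0.0
```

Run:
```python
from h import *
go(-112,-94.6,82,38)
```

```text
t 10.2 tray [-148.2   37.9] z 168.0 yaw -2.735 F [-0.1 -0.5  0.2]
turn -0.0035 x 0.2534 y 0.1061 z 0.172
```

{"method": "step_arm", "body": {"deltas": [[0,0.064,0.027,0,-0.0035],[0,0.064,0.027,0,0],[0,0.064,0.027,0,0],[0,0.061,0.025,0,0],[0,0,0,0.05,0],[0,0,0,0.05,0],[0,0,0,0.03,0],[0,0,0,0,0]]}}

```text
time: 11.0
tool_pos: [520.5, 214.1, 101.4]
tcp_rot: [3.141, -0.005, -2.734]
contact_force: [0.3, -0.2, 0.3]
grip_width: 0.6
finger_force: 0.0
```

Run:
```python
from h import *
go(-112,-94.6,82,38)
```

```text
t 11.0 tray [-112.2  -95.8] z 101.4 yaw -2.734 F [ 0.3 -0.2  0.3]
turn -0.0025 x -0.0016 y -0.0019 z 0.0387
```

{"method": "step_arm", "body": {"deltas": [[0,-0.001,0,0.03,0],[0,0,0,0.0085,0],[0,0,0,0,0],[0,0,-0.02,0,0],[0,0,-0.024,0,0],[0,0,-0.024,0,0],[0,0,-0.024,0,0],[0,0,-0.024,0,0]]}}

```text
time: 11.8
tool_pos: [546.6, 161.1, 84.6]
tcp_rot: [3.141, 0.001, -2.73]
contact_force: [-1.5, 1.4, 2.2]
grip_width: 0.4
finger_force: 1.4
```

{"method": "step_arm", "body": {"deltas": [[0,0,-0.024,0,0],[0,0,-0.024,0,0],[0,0,-0.024,0,0],[0,0,-0.018,0,0],[0,0,-0.008,0,0],[0,0,0,0,0]]}}

```text
time: 12.4
tool_pos: [565.8, 116.7, 84.3]
tcp_rot: [-3.141, 0.0, -2.73]
contact_force: [1.1, 1.3, 2.8]
grip_width: 0.5
finger_force: 1.1
```

{"method": "step_arm", "body": {"deltas": [[0,0,0.04,0,0],[0,0,0.08,-0.06,0],[0,0,0.08,-0.09,0],[0,0,0.08,-0.09,0],[0,0,0.08,0,0.085],[0,0,0,0,0.085],[0,0,0,0,0.085],[0,0,0,0,0.085]]}}

```text
time: 13.2
tool_pos: [498.1, 270.2, 188.3]
tcp_rot: [-3.14, -0.001, 3.015]
contact_force: [0.8, -0.2, 0.1]
grip_width: 0.4
finger_force: 0.0
```

Run:
```python
from h import *
go(-45,-3,130,0)
im,_=cap('side','s6');im2,_=cap('top','t6')
b=im[145:305,175:360,::-1];b=cv2.resize(b,(462,400),interpolation=cv2.INTER_CUBIC)
a=im2[90:220,260:360,::-1];a=cv2.resize(a,(308,400),interpolation=cv2.INTER_CUBIC)
cv2.imwrite('pics/c8.png',np.hstack([a,b]))
```

```text
t 13.2 tray [-161.  -131.4] z 188.3 yaw 3.015 F [ 0.8 -0.2  0.1]
turn 0.0799 x -0.2569 y -0.2321 z 0.1165
```

View pics/c8.png

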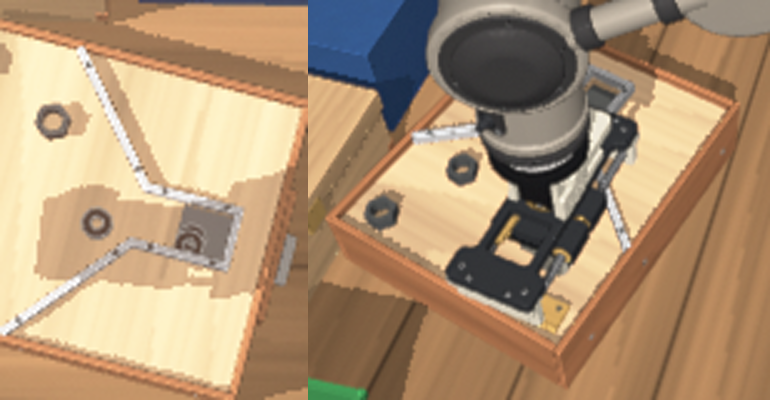

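Bearing c now sits before the mouth at (96,222) in the top half, and nut_a (53,121) appears unmoved. All visual checks from here will be numeric.

Run:
```python
from h import *
f=lambda x,y,z:tr(ray('top',259.5+(x+.5)/3.08,89.5+(y+.5)/3.077,z))
c=f(96,222,79);print(c,'nut',f(53,121,86),'mouth',f(147,184,84),f(131,240,84))
m=(f(147,184,84)+f(131,240,84))/2
a=np.degrees(np.arctan2(m[1]-c[1],45-c[0]));print('dir',a);s=c-46*np.array([np.cos(np.radians(a)),np.sin(np.radians(a))]);print(s);go(*s,130,a)
```

```text
[ -8.8563425  -14.19872319] nut [-72.4444619   66.83500964] mouth [28.15363308 32.20786845] [ 27.54484562 -22.89464168]
dir 19.295369343172748
[-52.2724149  -29.39887641]
t 13.3 tray [-160.8 -131.1] z 188.3 yaw 3.019 F [-0.6 -0.4 -0.9]
turn -0.1322 x -0.1203 y -0.2721 z 0.1165
```

Run:
```python
from h import *
go(-53.2,-26.9,82,16)
```

```text
t 13.3 tray [-160.8 -131.1] z 188.3 yaw 3.019 F [-0.6 -0.4 -0.9]
turn -0.0956 x -0.1411 y -0.2643 z 0.2125
```

{"method": "step_arm", "body": {"deltas": [[0,0,0,0,-0.048],[0,0,0,0,-0.048],[0,-0.035,-0.066,0,0],[0,-0.035,-0.066,0,0],[0,-0.035,-0.066,0,0],[0,-0.036,-0.066,0,0],[0,0,0,0.08,0],[0,0,0,0,0]]}}

```text
time: 14.1
tool_pos: [570.4, 138.4, 144.1]
tcp_rot: [-3.141, -0.01, -3.112]
contact_force: [-0.3, -0.4, -0.4]
grip_width: 0.7
finger_force: 0.0
```

Run:
```python
from h import *
go(-53.2,-26.9,82,16)
```

```text
t 14.1 tray [-51.3 -28.6] z 144.1 yaw -3.112 F [-0.3 -0.4 -0.4]
turn 0.0013 x -0.0044 y 0.0026 z 0.1243
```

{"method": "step_arm", "body": {"deltas": [[0,-0.003,0.003,0.05,0],[0,0,0,0.05,0],[0,0,0,0.02,0],[0,0,0,0.004,0],[0,0,0,0,0]]}}

```text
time: 14.6
tool_pos: [574.8, 141.9, 87.8]
tcp_rot: [3.141, 0.001, -3.112]
contact_force: [0.2, 0.5, -0.1]
grip_width: 0.4
finger_force: 0.0
```

Run:
```python
from h import *
go(44,1,82,16)
```

```text
t 14.6 tray [-55.9 -25.2] z 87.8 yaw -3.112 F [ 0.2  0.5 -0.1]
turn 0.0015 x 0.0047 y -0.2064 z 0.0116
```

{"method": "step_arm", "body": {"deltas": [[0,0.001,0,0.011,0],[0,0,0,0,0],[0,0,-0.02,0,0],[0,0,-0.024,0,0],[0,0,-0.024,0,0],[0,0.001,-0.024,0,0],[0,0.001,-0.024,0,0],[0,0.001,-0.024,0,0]]}}

```text
time: 15.4
tool_pos: [574.6, 70.1, 81.6]
tcp_rot: [3.141, 0.0, -3.114]
contact_force: [0.2, 1.3, 1.4]
grip_width: 0.4
finger_force: 0.9
```

{"method": "step_arm", "body": {"deltas": [[0,0.002,-0.024,0,0],[0,0.002,-0.024,0,0],[0,0,-0.016,0,0],[0,0,-0.005,0,0],[0,0,0,0,0]]}}

```text
time: 15.9
tool_pos: [573.5, 36.5, 81.4]
tcp_rot: [-3.142, -0.0, -3.114]
contact_force: [-0.2, 0.5, 0.2]
grip_width: 0.4
finger_force: 0.2
```

{"method": "step_arm", "body": {"deltas": [[0,0,0.04,0,0],[0,0,0.09,-0.03,0],[0,0,0.09,-0.08,0],[0,0,0.09,-0.09,0],[0,0,0.09,-0.05,0],[0,0,0.06,0,0],[0,0,0.06,0,0],[0,0,0,0,0]]}}

```text
time: 16.7
tool_pos: [565.5, 282.2, 188.9]
tcp_rot: [3.141, -0.0, -3.108]
contact_force: [-0.4, -0.3, -0.6]
grip_width: 0.6
finger_force: 0.0
```

Run:
```python
from h import *
go(0,0)
def hts(n):
    im,d=cap(n,n+'9');R,t,f,cx,cy=cam(n);v,u=np.mgrid[:400,:640]
    P=np.stack([(u-cx)/f*d,(v-cy)/f*d,d],-1).reshape(-1,3);W=((P-t)@R).reshape(400,640,3)
    q=(W[...,:2]-O)@RR
    return im,q,W[...,2]
im,q,z=hts('top')
s=(q[...,0]>60)&(q[...,0]<118)&(abs(q[...,1])<28)&(z<60);print('slot heights',np.sort(z[s].round()).astype(int))
dk=(abs(q[...,1]-2)<130)&(q[...,0]>-180)&(q[...,0]<145)&(im.max(-1)<110)&(z>60)&(z<95)
n,l,st,c=cv2.connectedComponentsWithStats(dk.astype(np.uint8))
for i in range(1,n):
    if st[i,4]>15: print(st[i,4],q[l==i].mean(0).round(),z[l==i].max().round())
```

```text
t 16.7 tray [-189.4  -69.1] z 188.9 yaw -3.108 F [-0.4 -0.3 -0.6]
turn 0.0 x -0.0263 y -0.4024 z None
slot heights [ 2  3  3  4  4  4  4  5  5  5  5  5  5  6  6  6  6  6  6  6  6  6  6  6
  6  7  7  7  7  7  8  8  8  8  8  8  8  8  9  9  9  9  9  9  9  9  9  9
  9  9 10 10 10 10 10 10 10 10 11 11 11 11 11 11 11 11 11 11 11 11 11 11
 11 11 11 12 12 12 12 12 12 12 12 12 13 13 13 13 13 13 13 13 13 13 13 13
 14 14 14 14 14 14 15 15 15 15 15 16 16 16 16 16 16 16 16 16 17 17 17 17
 17 17 17 17 17 18 18 18 18 19 19 19 19 19 20 20 20 20 20 20 20 20 21 21
 21 22 22 22 22 23 23 23 24 24 24 24 24 24 24 25 25 25 25 25 25 25 25 26
 26 26 26 27 27 27 27 27 28 28 28 28 28 29 29 29 29 29 29 29 30 30 31 33
 33 60]
```

Run:
```python
from h import *
for n in('top','side'):
    im=cv2.imread(f'pics/{n}9.png');R,t,f,cx,cy=cam(n);v,u=np.mgrid[:400,:640]
    r=np.stack([(u-cx)/f,(v-cy)/f,np.ones_like(u)],-1)@R if n=='top' else None
    if n=='side': im=cap('side','side9')[0][:,:,::-1];r=np.stack([(u-cx)/f,(v-cy)/f,np.ones_like(u)],-1)@R
    c=-R.T@t;w=c+r*((79-c[2])/r[...,2])[...,None];q=(w[...,:2]-O)@RR
    m=(q[...,0]>-185)&(q[...,0]<125)&(abs(q[...,1])<135)&(im.max(-1)<120)
    k,l,st,_=cv2.connectedComponentsWithStats(m.astype(np.uint8))
    print(n,[(st[i,4],q[l==i].mean(0).round().tolist()) for i in range(1,k) if st[i,4]>12])
```

```text
top [(np.int32(20), [-168.0, 111.0]), (np.int32(23), [-155.0, 97.0]), (np.int32(14), [-78.0, 76.0]), (np.int32(16), [-70.0, 57.0]), (np.int32(614), [-158.0, -37.0]), (np.int32(38), [81.0, -8.0])]
side [(np.int32(64), [25.0, 120.0]), (np.int32(31), [56.0, 26.0]), (np.int32(86), [76.0, -2.0]), (np.int32(1889), [-93.0, 43.0]), (np.int32(130), [-164.0, 104.0])][ WARN:0@0.563] global loadsave.cpp:275 findDecoder imread_('pics/side9.png'): can't open/read file: check file path/integrity
```

```bash
python3 -c "
from plant import bot
print(bot.close_job())"
```

```text
the job is handed in; nothing more can be done
None
```

All three bearings were swept one at a time through the gate into the collecting box, and the job is handed in; last camera check: gate and deck clear of bearings, nuts where they lay (hinge and table objects not re-measured at the end).

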